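Slide the display board out over the riser's edge

ROBOT

A 6-joint arm with a two-finger parallel gripper is mounted at the origin on the work surface. World frame = base frame: x ahead of the robot, y to its left, z up, the work surface at z = 0. Lengths are in m, angles in rad, forces in N, time in s.
With the tool pointing down it reaches from about 0.25 to 0.775 m from the base axis. Payload 4 kg.
Tool frame: the origin (TCP) lies on the centre line of the jaws, within the pads' length; the fingertips stand 8 mm ahead of it and the grasp point (between the pads) lies 11 mm behind it; z points along the fingers, y is the direction in which the jaws open and shut (so a half turn about z gives the same grasp; the last joint's range is limited). The gripper opens to 94 mm and grips with 3 to 60 N. Pads are 16 mm wide; open, the fingers measure 119 mm over their backs; the gripper's body (75 mm by 177 mm) begins 78 mm behind the grasp point.
Start: joints at [-1.347, 0.087, 1.371, -0, 1.684, -0.103], TCP at [0.177, -0.521, 0.214] pointing down, gripper open.
Joint ranges: [-3.1, 3.1], [-0.76, 2.03], [0.27, 2.55], [-1.08, 4.22], [0.17, 2.65], [-2.57, 2.57]. Speed limits (rad/s): [2.79, 2.79, 3.14, 3.14, 3.14, 3.14].

INTERFACE

Orientations are given as [roll, pitch, yaw] about the fixed x, y, z axes, in that order (R = Rz(yaw) Ry(pitch) Rx(roll)).
In Python, from bench import * gives the robot as it stands.
- The arm moves only by the tool step_arm, never from a script. Its argument "steps" is a list of rows, each an object of numbers: "jaw": the opening, from 0 (shut) to 1 (fully open); "tx", "ty", "tz": the shift along the tool's x, y, z in m; "ax", "ay", "az": the turn, a rotation vector about the tool's x, y, z in rad. In form: [{"jaw": .., "tx": .., "ty": .., "tz": .., "ax": .., "ay": .., "az": ..}, ...]. A call has 1 to 8 rows; each row is the pose to reach, as a shift and turn from the pose measured when the call began, along the tool's axes at that moment; what a row does not reach only later rows make up. A row lasts 1/10 s, in which the tool goes at most 50 mm and 8.59 degrees, less where a joint would pass 70% of its speed; a pose out of reach is approached as far as the arm can. A call with a gripper value outside its range is refused whole. The fingers move at their own pace and stop on an object; the grip force is fixed at half the most. Time passes only in rows, so rows that repeat a pose let the fingers close. It gives the time, the measured TCP pose, the force and the opening at its end, in the units of the state.
- get_obs(): the state, without advancing time (a new reading comes with each control period).
- snapshot(name): name is "scene" or "top"; returns (picture, depth): 480x640x3 uint8, red, green, blue; 480x640 float32, m along the optical axis (not along the pixel's ray), 0 where there is no reading.
- camera_model(name): a dict with "intrinsics" (3x3 intrinsics, pixels), "k1" (the pictures are not rectified: a ray, as slopes to the right and down, at radius r is drawn at 1 + k1 r^2 times it, then the intrinsics apply), "origin" and "orientation" of the camera in the world. Camera axes: x right, y down, z forward; pixel columns grow to the right and rows downward; lengths in m; the calibration is good to about 2 mm. A picture is of the moment at which its call begins. camera_model takes no time and is no camera call.
- close_job(): hands the job in, once; it reports no verdict.
Trained networks look in the newest picture that a camera, given by its name, has taken for a name from the list of things; names that differ only in an ending like _2 or _b are one class to them, and where a whole thing is asked for, a point or a joint stands for the part that bears it (a point fixed in the world has none). Each returns a list of dicts, best first, with "confidence" (0 to 1); they miss things now and then, are a little off and sometimes report something else, mostly with a low value. They report only what shows in the picture. A call takes as long as a camera call. They do not tell look-alikes from the thing itself.
- silhouettes(camera, query): "pixels" (480x640 bool, what is visible of it) and "rect" ([left, top, right, bottom] in pixels, round what is visible of it).
The state is a dict: "time": time; "joint_positions": joint angles; "qvel": joint speeds; "joint_torque": joint torques, N m; "tool_pos": TCP position; "ee_rot": TCP orientation; "wrist_force": force on the tool from outside, world axes, zero at the start; "wrist_torque": the same for the moment, N m; "width": finger opening in m.
Only numpy, scipy, OpenCV 4.12 (cv2) and the standard library are available. Lean on these libraries where they do the work, as an engineer would, in place of code of your own. Each camera call takes 0.05 s, during which the arm holds its last target. There are 200 camera calls.

TASK

Get the wooden display board ready for its price clip: with your fingertips push it across the white riser, away from the robot, until about 3 cm of it sticks out past the riser's front edge, square to that edge so that it sticks out the same all along. Slide it flat on the riser, do not pick it up, and leave the goods around it where they are.

Things in the scene. Friction and masses are not known exactly. Their poses are not given: they have to be found in the camera images.
- riser: white sheet-steel display riser, a low bridge fixed on the counter: 280 mm deep (its x), 520 mm wide (its y), 80 mm high with a flat top. Origin at the centre of its underside, z up. Its x axis points away from the robot to its front edge, the long straight edge of the top on the customers' side, at x = +140 mm; no lip stands above the top. It may stand turned by up to about 0.2 rad.
- board: loose flat wooden display board with dark wooden strips at its two ends, 120 mm deep (its x), 180 mm wide (its y), 12 mm thick, about 0.2 kg, lying on the riser's top, at first well back from the front edge and turned askew by up to about 0.3 rad. Origin at the centre of its underside; its x axis points to its front long side.
- board_front_left (a point): lower corner of the board at the left end of its front long side: 60 mm along x and 90 mm along y from the board's origin, same axes as the board
- board_front_right (a point): lower corner of the board at the right end of its front long side: 60 mm along x and -90 mm along y from the board's origin, same axes as the board
- eggs_six: closed grey pulp egg carton standing on one end of the riser's top, 150 mm along its x, 105 mm along its y, 68 mm high, loose; origin at the centre of its underside. To be left alone.
- yoghurt_a: yoghurt jar with white lid standing on the other end of the riser's top, 74 mm across, 90 mm high, loose; origin at the centre of its underside. To be left alone.
- yoghurt_b: the same kind of jar, standing on the counter beyond the riser's front; origin at the centre of its underside. To be left alone.
- eggs_ten: long pulp egg carton on the counter beside the riser's left end, 250 mm along its x, 105 mm along its y, 68 mm high, loose; origin at the centre of its underside. To be left alone.
- milk_a: gable-top milk carton on the counter beside one end of the riser, 70 by 70 mm, 240 mm high; origin at the centre of its underside. To be left alone.
- milk_b: gable-top milk carton on the counter beside the other end of the riser, 70 by 70 mm, 240 mm high; origin at the centre of its underside. To be left alone.
- price_clip: price clip lying on its back on the counter beside the riser's right end: white plate 74 by 105 mm on a short stem with a black clip, about 175 mm long along its x, 16 mm high; origin underneath, at the end of the stem between clip and plate. To be left alone.
Not all that is in view belongs to the job. There is more than one size of the board; the job needs the largest.

How it is judged:
At the end, for the whole second after the job is handed in: Both front corners of the board lie 20 to 40 mm beyond the riser's front edge (30 mm wanted); the board lies flat and at rest on the riser (underside within 6 mm of 80 mm height, tilt under 0.05 rad); all goods and the price clip are upright and within 20 mm of where they were (x of board_front_left in the frame of riser between 0.16 and 0.18 m and x of board_front_right in the frame of riser between 0.16 and 0.18 m and height (world z) of board between 0.074 and 0.086 m and angle between board's own z axis and vertical below 0.05 rad and linear speed of board below 0.01 m/s and angular speed of board below 0.05 rad/s and distance of each of eggs_six, yoghurt_a, yoghurt_b, eggs_ten, milk_a, milk_b, price_clip from where it was at the start of the episode below 0.02 m and angle between each of eggs_six, yoghurt_a, yoghurt_b, eggs_ten, milk_a, milk_b, price_clip's own z axis and vertical below 0.15 rad); the robot touches nothing.
It fails at once if the board is lifted off the riser or tipped up (height (world z) of board above 0.092 m or angle between board's own z axis and vertical above 0.25 rad).
It fails at once if the board is pushed off the riser (height (world z) of board below 0.06 m).
It fails at once if goods or the price clip are moved by more than 20 mm (distance of any of eggs_six, yoghurt_a, yoghurt_b, eggs_ten, milk_a, milk_b, price_clip from where it was at the start of the episode above 0.02 m).
It also fails if it takes over 38 s, if anything falls off the work surface, if the arm or the gripper's body presses on something with over 40 N, if the wrist force passes 120 N, or if a joint passes its speed limit or range.

## Working session

There is one attempt and no reset: what is moved stays moved. The work goes in short steps, Python scripts to look and compute and a tool call to move; the robot and the scene stay as the last step left them, time stands still between calls to the robot, and variables do not carry over. Pictures are saved under pics/ and viewed, about 8 in all and at most 12, crops included, and the job is handed in when it is done.

Besides the shell and the picture viewer there is one more tool, called after "Call:" as name([rows], argument=value, ...), one row to a line, values as JSON. step_arm: Moves the arm, as the interface text tells. Its arguments: {"type":"object","properties":{"steps":{"type":"array"}},"required":["steps"]}

```bash
mkdir -p pics; ls; python3 - <<'E'
from bench import *
import cv2,numpy as np
ims=[]
for n in("scene","top"):
    p,d=snapshot(n); cv2.imwrite(f"pics/{n}0.png",p[:,:,::-1]); np.save(f"pics/{n}0.npy",d)
    m=camera_model(n); print(n,m)
    for q in("riser","board"):
        for r in silhouettes(n,q): print(n,q,round(r["confidence"],2),r["rect"],r["pixels"].sum())
print(get_obs())
E
```

```text
pics
scene {'intrinsics': array([[618.48114258,   0.        , 323.53786705],
       [  0.        , 618.48114258, 248.76057596],
       [  0.        ,   0.        ,   1.        ]]), 'k1': 0.06975326321810159, 'origin': array([1.31046296, 0.41701822, 1.22390278]), 'orientation': array([-2.48284154, -0.00616099,  2.06200381])}
scene riser 0.8 [214.6, 192.9, 468.8, 362.0] 15549
scene riser 0.56 [242.7, 331.6, 279.2, 379.0] 1408
scene riser 0.29 [302.3, 219.8, 397.5, 284.4] 3385
scene riser 0.25 [487.6, 241.9, 568.4, 354.2] 4276
scene board 0.97 [301.1, 218.2, 395.8, 286.0] 3432
scene board 0.86 [288.5, 174.6, 339.2, 207.9] 1037
scene board 0.74 [424.5, 204.6, 480.8, 240.8] 1169
scene board 0.68 [249.2, 199.1, 281.2, 250.6] 1281
top {'intrinsics': array([[488.08312064,   0.        , 326.30489429],
       [  0.        , 488.08312064, 243.06966929],
       [  0.        ,   0.        ,   1.        ]]), 'k1': -0.08256985295479416, 'origin': array([ 4.09302821e-01, -4.73788408e-04,  1.15837894e+00]), 'orientation': array([-3.01305753, -0.01915297, -1.56571228])}
top riser 0.67 [165.9, 169.0, 4
[... 162 characters left out ...]
10
{'time': 0.3, 'joint_positions': array([-1.34711710e+00,  8.74811483e-02,  1.37122209e+00, -2.55136770e-05,
        1.68363856e+00, -1.03110568e-01]), 'qvel': array([-2.25925692e-05, -3.60662602e-03, -3.94006527e-03, -1.19289195e-03,
       -7.12612012e-04, -1.08963523e-03]), 'joint_torque': array([-2.48273909e-04, -3.39595842e+01, -3.02074671e+01,  7.16758054e-02,
        2.78599461e-02, -8.25941402e-05]), 'tool_pos': array([ 0.17649409, -0.52072233,  0.21308696]), 'ee_rot': array([-3.14084488e+00, -5.18892922e-05,  3.26786911e-01]), 'wrist_force': array([-0.36429386, -0.62002833,  0.51713427]), 'wrist_torque': array([-0.04664404,  0.00820138,  0.00995492]), 'width': 0.09399165417936006}
```

View pics/top0.png

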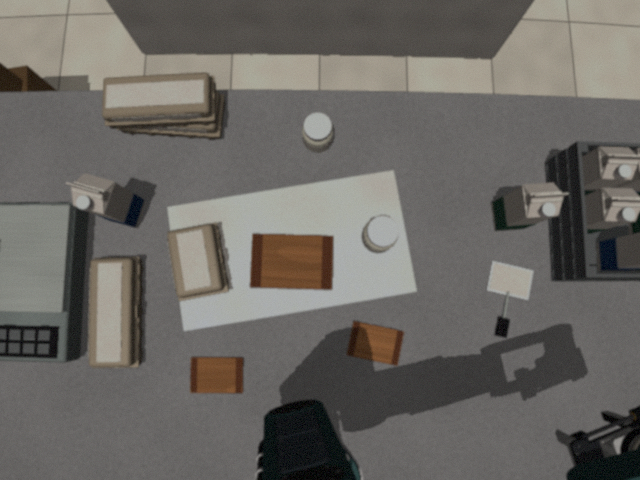

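View pics/scene0.png

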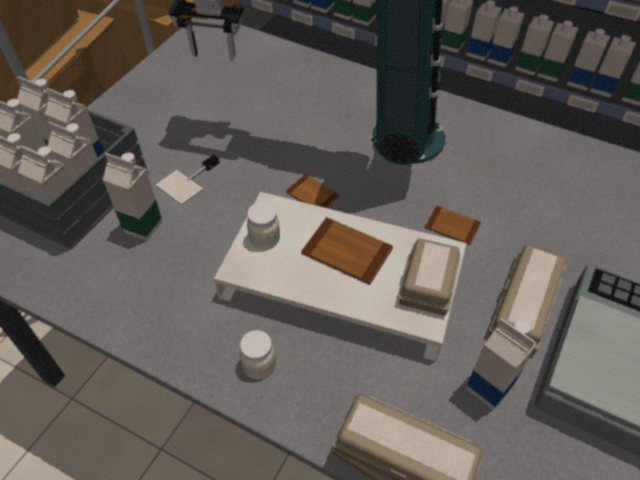

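The top picture shows the riser at (168–415, 170–330), with the board on it at (291, 261). There are two look-alikes on the counter, at (375, 343) and (216, 375). The one on the riser is the largest of the three and lies where the description says. Next I'll measure it and confirm it in a crop.

```bash
cat > h.py <<'E'
from bench import *
import cv2,numpy as np
from scipy.spatial.transform import Rotation as R
def cam(n):
    m=camera_model(n); return m["intrinsics"],np.array([m["k1"],0,0,0.]),R.from_euler("xyz",m["orientation"]).as_matrix(),m["origin"]
def plane(n,uv,z):
    K,D,Rm,o=cam(n); p=cv2.undistortPoints(np.array(uv,float).reshape(-1,1,2),K,D)[:,0]
    r=np.c_[p,np.ones(len(p))]@Rm.T; return (o+r*((z-o[2])/r[:,2])[:,None])[:,:2]
def pix(n,X):
    K,D,Rm,o=cam(n); return cv2.projectPoints(((np.atleast_2d(X)-o)@Rm).reshape(-1,1,3),np.zeros(3),np.zeros(3),K,D)[0][:,0]
def boardpose(n,im,roi):
    hsv=cv2.cvtColor(im,cv2.COLOR_RGB2HSV); m=((hsv[...,1]>110)&((hsv[...,0]<18)|(hsv[...,0]>170))).astype(np.uint8)
    k=np.zeros_like(m); x0,y0,x1,y1=roi; k[y0:y1,x0:x1]=m[y0:y1,x0:x1]
    c=max(cv2.findContours(k,0,cv2.CHAIN_APPROX_NONE)[0],key=cv2.contourArea)
    w=plane(n,c[:,0],.092).astype(np.float32); (cx,cy),(a,b),t=cv2.minAreaRect(w)
    yaw=np.deg2rad(t); 
    if a>b: yaw-=np.pi/2
    yaw=(yaw+np.pi/2)%np.pi-np.pi/2
    return np.array([cx,cy,yaw]),(a,b)
def frontedge(n,im,roi):   # roi: columns & rows guess line in top view
    g=cv2.GaussianBlur(cv2.cvtColor(im,cv2.COLOR_RGB2GRAY),(3,3),0).astype(float); pts=[]
    (u0,v0),(u1,v1)=roi
    for u in range(u0+8,u1-8,3):
        v=v0+(v1-v0)*(u-u0)/(u1-u0); r=np.arange(int(v)-7,int(v)+8); gr=np.abs(np.diff(g[r,u])); pts.append((u,r[0]+.5+(gr*np.arange(14)).sum()/gr.sum()))
    w=plane(n,pts,.08).astype(np.float32); l=cv2.fitLine(w,cv2.DIST_HUBER,0,1e-4,1e-4).ravel()
    d=l[:2]; d=d*np.sign(d[1]); yaw=np.arctan2(-d[0],d[1]); return yaw,l[2:]
E
python3 - <<'E'
from h import *
im=cv2.imread("pics/top0.png")[:,:,::-1].copy(); sc=cv2.imread("pics/scene0.png")[:,:,::-1].copy()
b,s=boardpose("top",im,(235,220,345,300)); b2,s2=boardpose("scene",sc,(290,210,405,295)); print(b,s,b2,s2)
y,p=frontedge("top",im,((168,206),(393,170))); n=np.array([np.cos(y),np.sin(y)]); print("riser yaw",y,p)
ends=plane("top",[(168,206),(393,170),(415,291),(184,330)],.08); print(ends)
cen=(ends.mean(0)); print("centre",cen, "edge dist from centre",(p-cen)@n)
d,z=np.load("pics/top0.npy"),0; print("depth-> z board, riser", 1.158-d[261,291],1.158-d[215,250])
for q in(b,b2):
    c=[q[:2]+R.from_euler("z",q[2]).as_matrix()[:2,:2]@[60e-3,sy*.09] for sy in(1,-1)]; print("corner past edge",[(k-p)@n for k in c])
out=im.copy()
box=[np.r_[b[:2]+R.from_euler("z",b[2]).as_matrix()[:2,:2]@[x,yy],.092] for x,yy in((.06,.09),(.06,-.09),(-.06,-.09),(-.06,.09))]
bp=pix("top",box); e=pix("top",[np.r_[p+k*np.array([-n[1],n[0]]),.08] for k in(.3,-.3)])
o=cv2.resize(im[150:400,150:430],None,fx=2.8,fy=2.8)
f=lambda q:tuple(int(x) for x in (q-[150,150])*2.8+1.4)
for i in range(4): cv2.line(o,f(bp[i]),f(bp[(i+1)%4]),(0,255,0),1)
cv2.line(o,f(e[0]),f(e[1]),(255,0,0),1); cv2.imwrite("pics/crop1.png",cv2.resize(o[:,:,::-1],(672,600)))
for q,r in(("yoghurt_a",0),("eggs_six",0)):
  for r in silhouettes("top",q): print(q,r["confidence"],r["rect"])
E
```

```text
[ 0.50709844  0.05602898 -0.02032751] (0.17499984800815582, 0.11420349031686783) [ 0.50968552  0.05783418 -0.02583732] (0.17708058655261993, 0.12159961462020874)
riser yaw 0.17327257 [0.67423   0.0857439]
[[ 0.63047991  0.33740462]
 [ 0.71840791 -0.17207315]
 [ 0.44321333 -0.21752035]
 [ 0.35475732  0.28987979]]
centre [0.53671462 0.05942273] edge dist from centre 0.13999413172483655
depth-> z board, riser 0.08930409 0.064712405
corner past edge [np.float64(-0.09355749797142734), np.float64(-0.1281882282962593)]
corner past edge [np.float64(-0.09027607087318153), np.float64(-0.12587950890902289)]
yoghurt_a 0.7 [363.1, 215.5, 398.9, 249.9]
yoghurt_a 0.61 [302.7, 112.0, 334.7, 155.2]
eggs_six 0.89 [167.7, 224.0, 231.8, 301.5]
```

View pics/crop1.png

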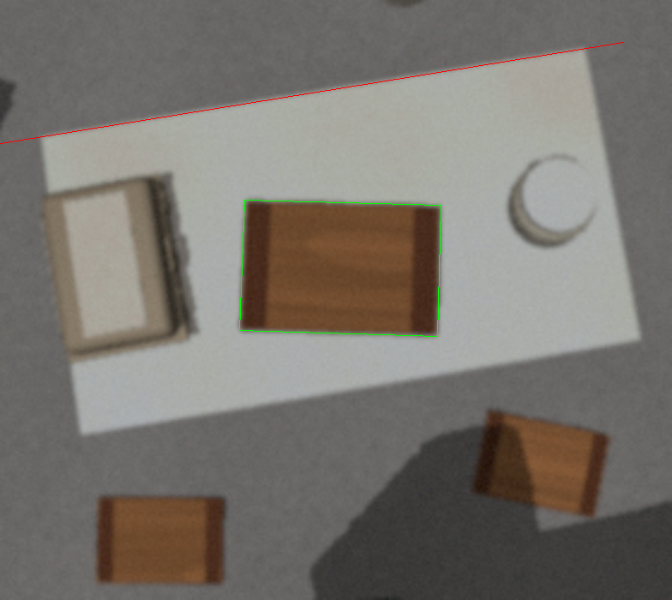

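The crop confirms it: the board on the riser is the one meant, measuring about 175 x 117 mm, and the look-alikes are clearly smaller. The fitted front edge (red) and board outline (green) match the picture. The riser is turned +0.173 rad and the board about −0.022. The plan is to open the jaws square to the riser, so the two fingertips act as a two-point pusher on the back side.

Call:
step_arm([
  {"jaw": 1,"tx": 0.394,"ty": -0.457,"tz": 0,"ax": 0,"ay": 0,"az": 0.154},
  {"jaw": 1,"tx": 0.394,"ty": -0.457,"tz": 0,"ax": 0,"ay": 0,"az": 0.154},
  {"jaw": 1,"tx": 0.394,"ty": -0.457,"tz": 0,"ax": 0,"ay": 0,"az": 0.154},
  {"jaw": 1,"tx": 0.394,"ty": -0.457,"tz": 0,"ax": 0,"ay": 0,"az": 0.154},
  {"jaw": 1,"tx": 0.394,"ty": -0.457,"tz": 0,"ax": 0,"ay": 0,"az": 0.154},
  {"jaw": 1,"tx": 0.394,"ty": -0.457,"tz": 0,"ax": 0,"ay": 0,"az": 0.154},
  {"jaw": 1,"tx": 0.394,"ty": -0.457,"tz": 0,"ax": 0,"ay": 0,"az": 0.154},
  {"jaw": 1,"tx": 0.394,"ty": -0.457,"tz": 0,"ax": 0,"ay": 0,"az": 0.154},
])

```text
time: 1.2
tool_pos: [0.3269, -0.1483, 0.2138]
ee_rot: [3.141, -0.001, 0.172]
wrist_force: [1.4, -0.2, 0.5]
width: 0.0947
```

Call:
step_arm([
  {"jaw": 1,"tx": 0.107,"ty": -0.171,"tz": 0,"ax": 0,"ay": 0,"az": 0},
  {"jaw": 1,"tx": 0.107,"ty": -0.171,"tz": 0,"ax": 0,"ay": 0,"az": 0},
  {"jaw": 1,"tx": 0.107,"ty": -0.171,"tz": 0,"ax": 0,"ay": 0,"az": 0},
  {"jaw": 1,"tx": 0.107,"ty": -0.171,"tz": 0,"ax": 0,"ay": 0,"az": 0},
  {"jaw": 1,"tx": 0.107,"ty": -0.171,"tz": 0,"ax": 0,"ay": 0,"az": 0},
  {"jaw": 1,"tx": 0.107,"ty": -0.171,"tz": 0.04,"ax": 0,"ay": 0,"az": 0},
  {"jaw": 1,"tx": 0.107,"ty": -0.171,"tz": 0.085,"ax": 0,"ay": 0,"az": 0},
  {"jaw": 1,"tx": 0.107,"ty": -0.171,"tz": 0.09,"ax": 0,"ay": 0,"az": 0},
])

```text
time: 2.0
tool_pos: [0.3981, 0.038, 0.1176]
ee_rot: [-3.14, 0.012, 0.172]
wrist_force: [0.3, 0.2, -0.6]
width: 0.0939
```

```bash
python3 - <<'E'
from h import *
o=get_obs(); print({k:o[k] for k in("time","tool_pos","ee_rot","wrist_force")})
p,d=snapshot("scene"); cv2.imwrite("pics/s1.png",cv2.resize(p[130:370,200:500,::-1],None,fx=2.5,fy=2.5))
E
```

```text
{'time': 2.0, 'tool_pos': array([0.39806387, 0.03804661, 0.11760245]), 'ee_rot': array([-3.13995985,  0.01189714,  0.17159272]), 'wrist_force': array([ 0.32060847,  0.22032548, -0.60919774])}
```

View pics/s1.png

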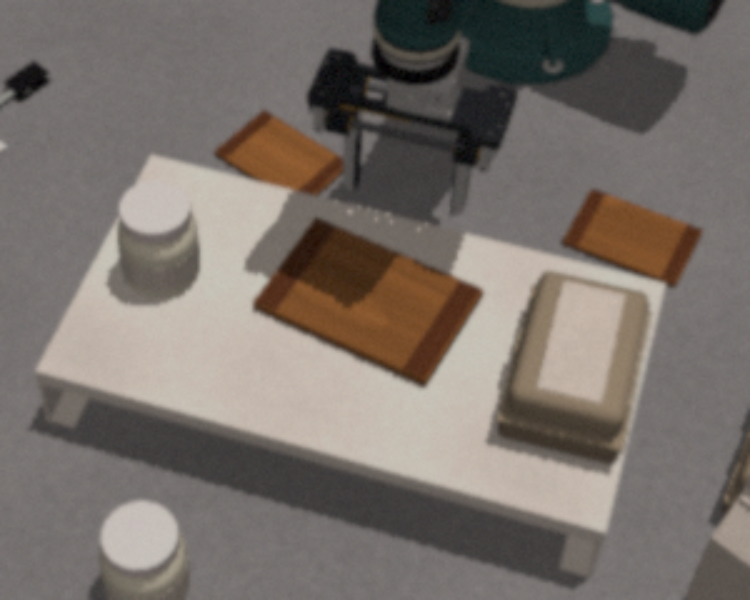

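The view shows both fingers just behind the board, between the jar and the carton, with nothing touching. Next: lower to board height, then start a gentle push.

Call:
step_arm([
  {"jaw": 1,"tx": 0,"ty": 0,"tz": 0.015,"ax": 0,"ay": 0,"az": 0},
  {"jaw": 1,"tx": 0.0,"ty": 0,"tz": 0.0245,"ax": 0,"ay": -0.012,"az": 0},
  {"jaw": 1,"tx": 0,"ty": 0,"tz": 0.0245,"ax": 0,"ay": -0.012,"az": 0},
  {"jaw": 1,"tx": 0,"ty": 0,"tz": 0.0245,"ax": 0,"ay": -0.012,"az": 0},
])

```text
time: 2.45
tool_pos: [0.401, 0.0375, 0.0972]
ee_rot: [-3.141, 0.017, 0.171]
wrist_force: [-0.5, 1.2, 0.1]
width: 0.0941
```

Call:
step_arm([
  {"jaw": 1,"tx": 0,"ty": 0,"tz": 0.0045,"ax": 0,"ay": 0.017,"az": 0},
  {"jaw": 1,"tx": 0,"ty": 0,"tz": 0.0045,"ax": 0,"ay": 0.017,"az": 0},
  {"jaw": 1,"tx": 0.01,"ty": 0,"tz": 0.0045,"ax": 0,"ay": 0.017,"az": 0},
  {"jaw": 1,"tx": 0.02,"ty": 0,"tz": 0.0045,"ax": 0,"ay": 0.017,"az": 0},
  {"jaw": 1,"tx": 0.03,"ty": 0,"tz": 0.0045,"ax": 0,"ay": 0.017,"az": 0},
  {"jaw": 1,"tx": 0.04,"ty": 0,"tz": 0.0045,"ax": 0,"ay": 0.017,"az": 0},
  {"jaw": 1,"tx": 0.05,"ty": 0,"tz": 0.0045,"ax": 0,"ay": 0.017,"az": 0},
  {"jaw": 1,"tx": 0.06,"ty": 0,"tz": 0.0045,"ax": 0,"ay": 0.017,"az": 0},
])

```text
time: 3.25
tool_pos: [0.4609, 0.0478, 0.0915]
ee_rot: [-3.141, 0.0, 0.171]
wrist_force: [-0.7, 0.7, 0.4]
width: 0.0941
```

Call:
step_arm([
  {"jaw": 1,"tx": 0.01,"ty": 0,"tz": -0.001,"ax": 0,"ay": 0,"az": -0.002},
  {"jaw": 1,"tx": 0.02,"ty": 0,"tz": -0.001,"ax": 0,"ay": 0,"az": -0.002},
  {"jaw": 1,"tx": 0.03,"ty": 0,"tz": -0.001,"ax": 0,"ay": 0,"az": -0.002},
  {"jaw": 1,"tx": 0.04,"ty": 0,"tz": -0.001,"ax": 0,"ay": 0,"az": -0.002},
  {"jaw": 1,"tx": 0.05,"ty": 0,"tz": -0.001,"ax": 0,"ay": 0,"az": -0.002},
  {"jaw": 1,"tx": 0.06,"ty": 0,"tz": -0.001,"ax": 0,"ay": 0,"az": -0.002},
  {"jaw": 1,"tx": 0.07,"ty": 0,"tz": -0.001,"ax": 0,"ay": 0,"az": -0.002},
  {"jaw": 1,"tx": 0.08,"ty": 0,"tz": -0.001,"ax": 0,"ay": 0,"az": -0.002},
])

```text
time: 4.05
tool_pos: [0.5406, 0.0615, 0.0924]
ee_rot: [-3.141, 0.001, 0.173]
wrist_force: [-1.3, 0.1, 0.4]
width: 0.0941
```

```bash
cat > m.py <<'E'
from h import *
import sys
k=sys.argv[1]; sc,d=snapshot("scene"); tp,_=snapshot("top")
y,p=0.1733,np.array([.67423,.08574]); n=np.array([np.cos(y),np.sin(y)]); l=np.array([-n[1],n[0]])
b,s=boardpose("scene",sc,(225,215,420,345)); print("board",b,s,"rel yaw",b[2]-y)
print("past edge L,R",[(b[:2]+R.from_euler("z",b[2]).as_matrix()[:2,:2]@[.06,t]-p)@n for t in(.09,-.09)],"lateral",(b[:2]-p)@l)
o=get_obs(); print(o["time"],o["tool_pos"],"tcp s,t",(o["tool_pos"][:2]-p)@n,(o["tool_pos"][:2]-p)@l)
cv2.imwrite(f"pics/m{k}.png",cv2.vconcat([cv2.resize(sc[150:370,200:500,::-1],(480,352)),cv2.resize(tp[150:310,150:430,::-1],(480,240))[:240]]))
E
python3 m.py 1
```

```text
board [0.60899287 0.08613227 0.17190395] (0.12124603241682053, 0.17724202573299408) rel yaw -0.0013960475601524358
past edge L,R [np.float64(-0.004066718049698843), np.float64(-0.004318006528901619)] lateral 0.011635486061173941
4.15 [0.54127712 0.06157084 0.09262893] tcp s,t -0.1351289751049785 -0.0008815555038645481
```

View pics/m1.png

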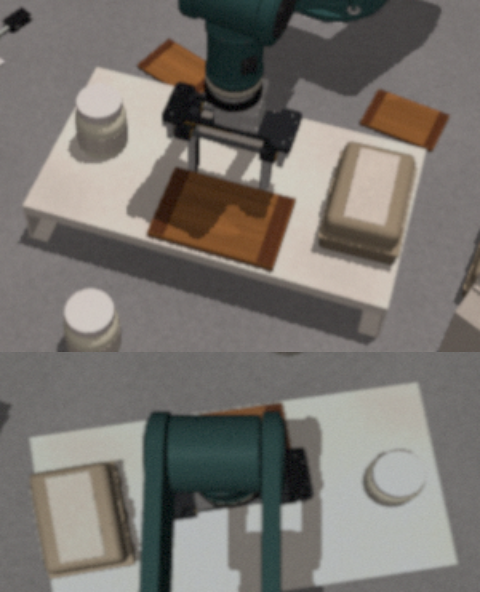

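The board is now square (−0.001 rad) with its front about 4 mm short of the edge, and both fingers are on its back. I'll push slowly, then back off and measure with both cameras.

Call:
step_arm([
  {"jaw": 1,"tx": 0.005,"ty": 0,"tz": 0,"ax": 0,"ay": 0,"az": 0},
  {"jaw": 1,"tx": 0.01,"ty": 0,"tz": 0,"ax": 0,"ay": 0,"az": 0},
  {"jaw": 1,"tx": 0.015,"ty": 0,"tz": 0,"ax": 0,"ay": 0,"az": 0},
  {"jaw": 1,"tx": 0.02,"ty": 0,"tz": 0,"ax": 0,"ay": 0,"az": 0},
  {"jaw": 1,"tx": 0.024,"ty": 0,"tz": 0,"ax": 0,"ay": 0,"az": 0},
  {"jaw": 1,"tx": 0.028,"ty": 0,"tz": 0,"ax": 0,"ay": 0,"az": 0},
  {"jaw": 1,"tx": 0.032,"ty": 0,"tz": 0,"ax": 0,"ay": 0,"az": 0},
  {"jaw": 1,"tx": 0.032,"ty": 0,"tz": 0,"ax": 0,"ay": 0,"az": 0},
])

```text
time: 4.95
tool_pos: [0.5735, 0.0672, 0.0927]
ee_rot: [-3.142, -0.002, 0.173]
wrist_force: [0.2, 0.1, -0.5]
width: 0.0936
```

Call:
step_arm([
  {"jaw": 1,"tx": -0.03,"ty": 0,"tz": 0,"ax": 0,"ay": 0,"az": 0},
  {"jaw": 1,"tx": -0.06,"ty": 0,"tz": -0.02,"ax": 0,"ay": 0,"az": 0},
  {"jaw": 1,"tx": -0.1,"ty": 0,"tz": -0.04,"ax": 0,"ay": 0,"az": 0},
  {"jaw": 1,"tx": -0.14,"ty": 0,"tz": -0.05,"ax": 0,"ay": 0,"az": 0},
  {"jaw": 1,"tx": -0.18,"ty": 0,"tz": -0.05,"ax": 0,"ay": 0,"az": 0},
  {"jaw": 1,"tx": -0.21,"ty": 0,"tz": -0.05,"ax": 0,"ay": 0,"az": 0},
  {"jaw": 1,"tx": -0.21,"ty": 0,"tz": -0.05,"ax": 0,"ay": 0,"az": 0},
  {"jaw": 1,"tx": -0.21,"ty": 0,"tz": -0.05,"ax": 0,"ay": 0,"az": 0},
])

```text
time: 5.75
tool_pos: [0.3671, 0.031, 0.143]
ee_rot: [3.141, -0.005, 0.172]
wrist_force: [0.5, -0.1, 0.3]
width: 0.0937
```

```bash
python3 m.py 2; python3 - <<'E'
from h import *
tp,_=snapshot("top"); b,s=boardpose("top",tp,(215,140,345,280)); print("top",b,s)
y,p=0.1733,np.array([.67423,.08574]); n=np.array([np.cos(y),np.sin(y)])
print([(b[:2]+R.from_euler("z",b[2]).as_matrix()[:2,:2]@[.06,t]-p)@n for t in(.09,-.09)])
# riser edge in scene picture at start
sc=cv2.imread("pics/scene0.png")[:,:,::-1].copy()
g=cv2.GaussianBlur(cv2.cvtColor(sc,cv2.COLOR_RGB2GRAY),(3,3),0).astype(float)
e=pix("scene",[np.r_[p+k*np.array([-n[1],n[0]]),.08] for k in(.2,-.2)]); print("projected front edge in scene",e)
o=cv2.resize(sc[210:350,200:460],None,fx=3,fy=3); f=lambda q:tuple(int(x) for x in (q-[200,210])*3+1)
cv2.line(o,f(e[0]),f(e[1]),(255,0,0),1)
s2=cv2.imread("pics/m2.png"); cv2.imwrite("pics/e.png",cv2.hconcat([s2[:,:],cv2.copyMakeBorder(cv2.resize(o[:,:,::-1],None,fx=.4,fy=.4),0,424,0,0,cv2.BORDER_CONSTANT)]) if 0 else cv2.resize(o[:,:,::-1],(780,420)))
E
```

```text
board [0.64263391 0.09225913 0.17448547] (0.12207862734794617, 0.17883242666721344) rel yaw 0.0011854709977590083
past edge L,R [np.float64(0.029894573963575328), np.float64(0.030107958693192216)] lateral 0.011869716597060327
5.85 [0.3676234  0.03111445 0.1427321 ] tcp s,t -0.3114332667382612 -0.0009379618263847306
top [0.63978255 0.09026273 0.17445187] (0.11661925911903381, 0.17619146406650543)
[np.float64(0.026744697590150093), np.float64(0.0269520332863771)]
projected front edge in scene [[414.19179356 335.74743781]
 [238.74896692 285.94468917]]
```

View pics/m2.png

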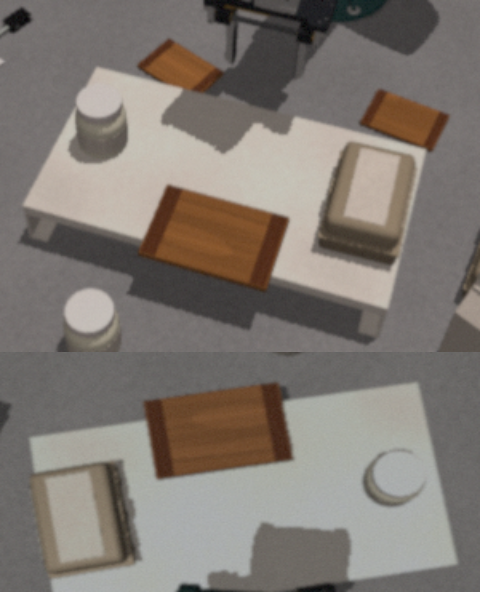

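View pics/e.png

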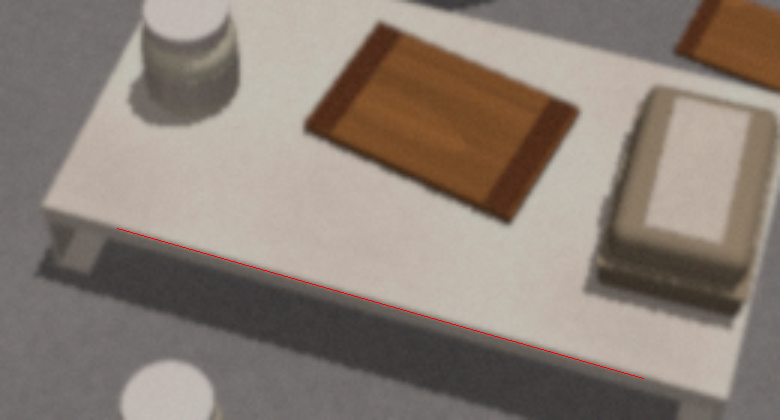

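The board now sticks out squarely. It measures 29.9/30.1 mm (left/right) in the scene camera and 26.7/27.0 mm in the top camera. The goods look unmoved in the pictures, and the arm has backed off and touches nothing. Handing in.

```bash
python3 -c "
from bench import *
print(close_job())"
```

```text
the job is handed in; nothing more can be done
None
```

The board is in place and the job is handed in, at about 6 s of the 38 s allowed; no verdict was reported. I pushed the largest board (the one on the riser) flat along the riser with the two open fingertips held square to the front edge, then backed the arm off.

- **Overhang:** the last check gave 29.9 mm left and 30.1 mm right in the scene camera, and 26.7 and 27.0 mm in the top camera. The cameras disagree by about 3 mm, which was also there at the start, and both are within the 20–40 mm band.
- **Squareness:** the board is about 0.001 rad off the front edge.
- **Goods:** the jar and carton on the riser and the jar in front looked unmoved in the last pictures. I didn't measure them, and those crops left out the milk cartons, most of the long egg carton and most of the price clip. The arm passed clear of them.
- **Contact:** the wrist force stayed around 1 N throughout, and the gripper is clear of everything.

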